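# Gauge reading on the marked spot

### The job

Slide the sample carriage out from under its blue cover, all the way to its end stop. Then take the orange gauge probe from its stand and hold it upright with its tip inside the red ring on the sample plate, pressed down gently until the sprung tip is about half way in. Finish while still holding it pressed there, with the carriage still at its stop; leave the bottle, beaker and crucible alone.

Things in the scene. Friction and masses are not known exactly. Their poses are not given: they have to be found in the camera images.
- spot (a point): Centre of the red ring (14 mm outside, 10 mm inside diameter) printed on the top face, 26 mm above the worktop, of a white sample plate (50 x 60 x 4 mm) fixed on the carriage. It rides with the carriage and is at first hidden under the cover. A blue ring on the same plate, 20 mm back towards the cover and 14 mm to the side, is not the one. Its axes are those of the fixture: +y is the direction in which the carriage slides to the stop.
- carriage_knob (a point): Point on the axis of the black upright knob that moves the carriage, 45 mm above the worktop; knob diameter 16 mm (19 mm in its top 6 mm), from 22 mm (top of the carriage's tongue) to 62 mm above the worktop. It stands 70 mm from the red ring, on the side of the stop, and always in the open; its +y axis is the sliding direction.
- carriage (a joint): Slide of the carriage along the fixture, m: 0 fully under the cover, 0.100 at the end stop; starts between 0 and 0.025. Stiff: friction about 3 N, stays where it is left.
- fixture: Grey base plate 100 x 270 x 10 mm, fixed to the worktop, origin at the middle of its underside. Rails along its y axis; the blue cover (93 x 90 mm, top 58 mm above the worktop) spans y = -130 to -40 mm, the dark end stop (64 x 14 mm, 26 mm high) y = 116 to 130 mm. The red ring lies at x = 0, y = -80 mm + carriage value.
- probe: Loose orange rod-shaped gauge probe, about 125 g, round about its z axis (up, away from the tip), origin at the end of its brass tip when that is not pressed. Along z: brass tip rod 8 mm diameter 0 to 22 mm, steel nose 20 mm diameter 22 to 60 mm, black collar 30 mm diameter 60 to 66 mm, orange grip 22 mm diameter 66 to 140 mm, small green lamp on top to 143 mm. It hangs upright in the stand by its collar, origin 6 mm above the worktop.
- probe_tip (a point): End of the probe's rounded brass tip, moving with the tip.
- plunger (a joint): How far the sprung brass tip is pushed into the probe, m: 0 out, 0.014 fully in. Its spring takes about 1 N to start, 3.5 N at 0.007 and 6 N at 0.014.
- stand: Grey block 56 x 56 x 66 mm on a dark foot 80 x 80 x 10 mm, fixed; a vertical 24 mm hole right through its middle holds the probe's nose. Origin at the middle of its underside.
- brown_bottle: Small brown bottle with a white cap, 44 mm wide, 82 mm tall, loose; to be left alone. Origin at the middle of its underside.
- blue_beaker: Glass beaker with blue contents, 73 x 78 x 92 mm, loose; to be left alone. Origin at the middle of its underside.
- white_crucible: White crucible, 50 mm wide, 37 mm tall, loose; to be left alone. Origin at the middle of its underside.
Mind the look-alikes: they are no part of the job. What is shaped like the stand but brown, pink or purple is not meant.

How it is judged:
On the way, in this order (a step that is already met when the one before it is completed fails the run):
1. the carriage is at its end stop, the probe still in its stand (value of joint carriage above 0.096 m and horizontal distance between probe and stand below 0.01 m and height (world z) of probe below 0.02 m), for 0.2 s.
2. the probe, held upright, presses on the red ring with its tip about half way in (horizontal distance between probe_tip and spot below 0.006 m and angle between probe's own z axis and vertical below 0.12 rad and value of joint plunger between 0.003 and 0.011 m and contact force between probe and carriage between 1 and 8 N and contact force between the fingers and probe above 2 N and value of joint carriage above 0.096 m), for 0.3 s.
At the end, for the whole second after the job is handed in: The carriage is within 4 mm of its end stop; the probe is held by the fingers, still, within 7 degrees (0.12 rad) of upright, its tip within 6 mm of the centre of the red ring, touching the sample plate with 1 to 8 N, the sprung tip pushed in by 3 to 11 mm (all of step 2 and linear speed of probe below 0.02 m/s and contact force between probe and stand below 0.1 N); the arm keeps its last pose, push and grip.
It fails at once if the probe is rammed onto the carriage (over 15 N) (contact force between probe and carriage above 15 N).
It fails at once if the brown bottle is moved or tipped (distance of brown_bottle from where it was at the start of the episode above 0.025 m or angle between brown_bottle's own z axis and vertical above 0.3 rad).
It fails at once if the blue beaker is moved or tipped (distance of blue_beaker from where it was at the start of the episode above 0.025 m or angle between blue_beaker's own z axis and vertical above 0.3 rad).
It fails at once if the white crucible is moved or tipped (distance of white_crucible from where it was at the start of the episode above 0.025 m or angle between white_crucible's own z axis and vertical above 0.3 rad).
It also fails if it takes over 51 s, if anything falls off the work surface, if the arm or the gripper's body presses on something with over 40 N, if the wrist force passes 120 N, or if a joint passes its speed limit or range.

### The arm

A 7-joint arm with a two-finger parallel gripper is mounted at the origin on a cart in front of the work surface, level with it; the furniture and walls round the work are solid. World frame = base frame: x ahead of the robot, y to its left, z up, the work surface at z = 0. Lengths are in m, angles in rad, forces in N, time in s.
With the tool pointing down it reaches from about 0.425 to 0.925 m from the base axis. Payload 6.8 kg.
Tool frame: the origin (TCP) lies at the very end of the fingers, on their centre line; the grasp point (between the pads) lies 19 mm behind it; z points along the fingers, y is the line along which they close (so a half turn about z gives the same grasp; the last joint's range is limited). The gripper opens to 85 mm and grips with 20 to 120 N. Pads are 22 mm wide; open, the fingers measure 114 mm over their backs; the gripper's body (76 mm by 85 mm) begins 54 mm behind the grasp point. The pads swing forward as they close: fully open they stand 13 mm farther back than shut.
Start: joints at [1.076, 0.477, 0.022, 1.555, -0.011, 1.109, -0.083], TCP at [0.255, -0.625, 0.231] pointing down, gripper open.
Joint ranges: [-2.96, 2.96], [-0.34, 2.1], [-1.41, 1.46], [0.24, 2.44], [-1.37, 4.51], [0.17, 1.92], [-2.96, 2.96]. Speed limits (rad/s): [2.39, 2.39, 3.14, 3.14, 3.14, 3.14, 3.14].

### API

Orientations are given as a rotation vector (axis times angle).
In Python, from bench import robot gives the robot as it stands. The module is installed in compiled form; this text tells all that it offers.
- The arm moves only by the tool step_arm, never from a script. Its argument "commands" is a list of rows, each a list of 3 entries, a list of its own where there are three numbers: the turn, a rotation vector about the world's x, y, z in degrees, then the shift along the world's x, y, z in cm, then the gripper's target within -1 to 1 (shut at 1, half-way at 0, fully open at -1). A call has 1 to 5 rows; each row is the pose to reach, as a shift and turn from the pose commanded when the call began; what a row does not reach only later rows make up. A row lasts 1/12 s, in which the tool goes at most 41.7 mm and 7.16 degrees, less where a joint would pass 70% of its speed; a pose out of reach is approached as far as the arm can. A call with a gripper value outside its range is refused whole. The fingers move at their own pace and stop on an object; the grip force is fixed at half the most. Time passes only in rows, so rows that repeat a pose let the fingers close. It gives the time, the measured TCP pose, the force, the opening and the grip force at its end, in the units of the state.
- robot.get_state(): the state, without advancing time (a new reading comes with each control period).
- robot.capture(name): name is "scene" or "side" or "wrist"; returns a dict with "image" (384x512x3 uint8, red, green, blue), "mtx" (3x3 intrinsics, pixels), "origin" and "orientation" of the camera in the world. Camera axes: x right, y up, looking along -z (the intrinsics and any distortion apply to the point x, -y, -z); pixel columns grow to the right and rows downward; lengths in m; the calibration is good to about 2 mm. A picture is of the moment at which its call begins. There is no depth.
- robot.sign_off(): hands the job in; it is judged then, once.
The state is a dict: "time": time; "q": joint angles; "qvel": joint speeds; "effort": joint torques, N m; "ee_pos": TCP position; "tool_rot": TCP orientation; "wrist_force": force on the tool from outside, world axes, zero at the start; "wrist_torque": the same for the moment, N m; "opening": finger opening in m; "finger_force": force on a finger pad.
Only numpy, scipy, OpenCV 4.12 (cv2) and the standard library are available. Lean on these libraries where they do the work, as an engineer would, in place of code of your own. Each camera call takes 0.05 s, during which the arm holds its last target. There are 200 camera calls.

## Working session

There is one attempt and no reset: what is moved stays moved. The work goes in short steps, Python scripts to look and compute and a tool call to move; the robot and the scene stay as the last step left them, time stands still between calls to the robot, and variables do not carry over. Pictures are saved under pics/ and viewed, at most 10 in all, crops included, and the job is handed in when it is done.

Besides the shell and the picture viewer there is one more tool, called after ">>>" in YAML: its name, and indented under it one key for each argument. step_arm: Moves the arm, as the interface text tells. Its arguments: {"type":"object","properties":{"commands":{"type":"array","items":{"type":"array"}}},"required":["commands"]}

```bash
mkdir -p pics; cat > h.py <<'E'
import numpy as np, cv2, json
from scipy.spatial.transform import Rotation as R
from bench import robot
def cap(n,f):
    c=robot.capture(n); cv2.imwrite(f'pics/{f}.png',c['image'][:,:,::-1])
    np.savez(f'pics/{f}.npz',**{k:np.array(v) for k,v in c.items()}); return c
def ray(f,px):
    c=np.load(f'pics/{f}.npz'); K=c['mtx']; o=c['orientation']
    Rm=R.from_rotvec(o).as_matrix() if o.shape==(3,) else (o if o.shape==(3,3) else R.from_quat(o).as_matrix())
    d=np.linalg.inv(K)@[px[0],px[1],1]; d=Rm@[d[0],-d[1],-d[2]]
    return c['origin'],d/np.linalg.norm(d)
def atz(f,px,z):
    o,d=ray(f,px); return o+d*(z-o[2])/d[2]
def tri(*v):
    A=np.zeros((3,3));b=np.zeros(3)
    for f,px in v:
        o,d=ray(f,px);P=np.eye(3)-np.outer(d,d);A+=P;b+=P@o
    x=np.linalg.solve(A,b); return x,[np.linalg.norm(np.cross(x-ray(f,p)[0],ray(f,p)[1])) for f,p in v]
E
python3 - <<'E'
from h import *
for n in ['scene','side','wrist']:
    c=cap(n,n+'0'); print(n,c['origin'],c['orientation'],c['mtx'])
a=[cv2.imread(f'pics/{n}0.png') for n in ['scene','side']]
s=robot.get_state(); print(s['time'],s['ee_pos'],s['tool_rot'],s['opening'],s['wrist_force'])
E
```

```text
scene [-0.38357166 -0.37362524  1.13748853] [ 0.67323229 -0.39822806 -0.98685779] [[464.88142077   0.         260.21774462]
 [  0.         464.88142077 191.04472205]
 [  0.           0.           1.        ]]
side [-0.07899998  0.98636926  0.50009899] [ 0.42536895 -1.44285586 -2.19218799] [[396.71563952   0.         257.78787665]
 [  0.         396.71563952 191.53361171]
 [  0.           0.           1.        ]]
wrist [ 0.31830427 -0.59866478  0.37368591] [-0.24594789  0.16722045 -1.17503789] [[293.45258632   0.         257.5818326 ]
 [  0.         293.45258632 189.8801977 ]
 [  0.           0.           1.        ]]
0.15 [ 0.2544523  -0.62471238  0.23055293] [-3.08166598e+00 -6.03499371e-01  5.26846158e-04] 0.08509181157427316 [-0.14713873  0.10533911 -0.56379348]
```

View pics/scene0.png

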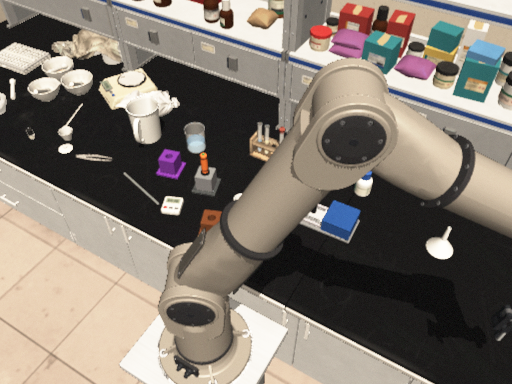

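View pics/side0.png

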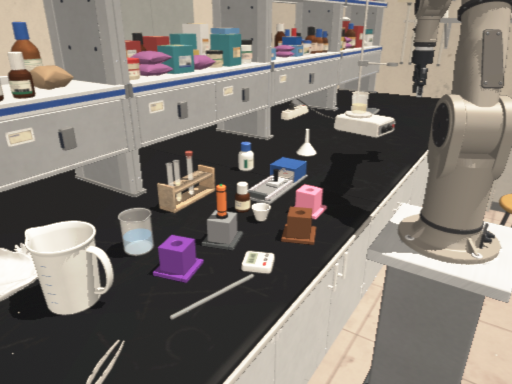

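The scene view shows the probe at (205,160) in the grey stand and the blue cover at (341,220), with the arm hiding the knob side. In the side view the probe is at (221,200), the stand at (223,230), the knob near (277,183) and the cover at (289,168). Next I'll enlarge both.

```bash
python3 - <<'E'
from h import *
s=cv2.imread('pics/scene0.png');d=cv2.imread('pics/side0.png')
f=lambda im,x,y,w,h,k:cv2.resize(im[y:y+h,x:x+w],None,fx=k,fy=k,interpolation=cv2.INTER_CUBIC)
a=f(d,190,145,160,110,5)           # 800x550
cv2.imwrite('pics/c1.png',a)
b=np.hstack([f(s,180,140,66,100,6),f(s,300,190,66,100,6)])
cv2.imwrite('pics/c2.png',b)
E
```

```text
(no output)
```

View pics/c1.png

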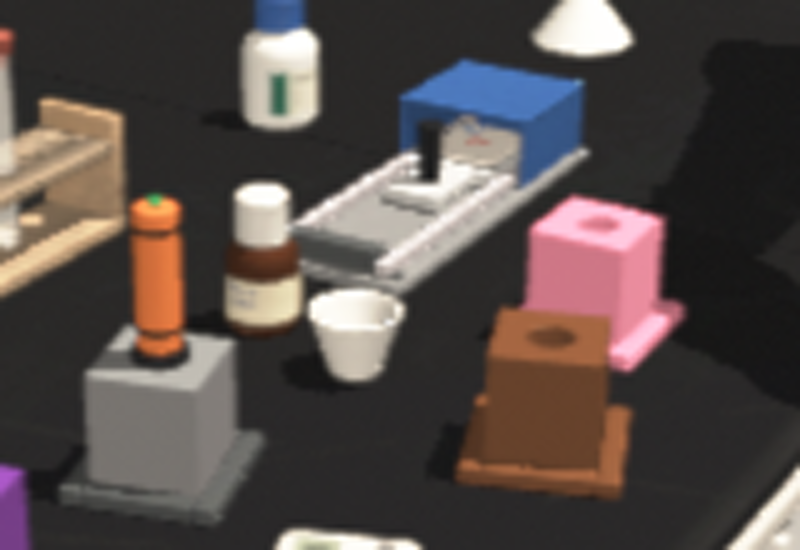

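View pics/c2.png

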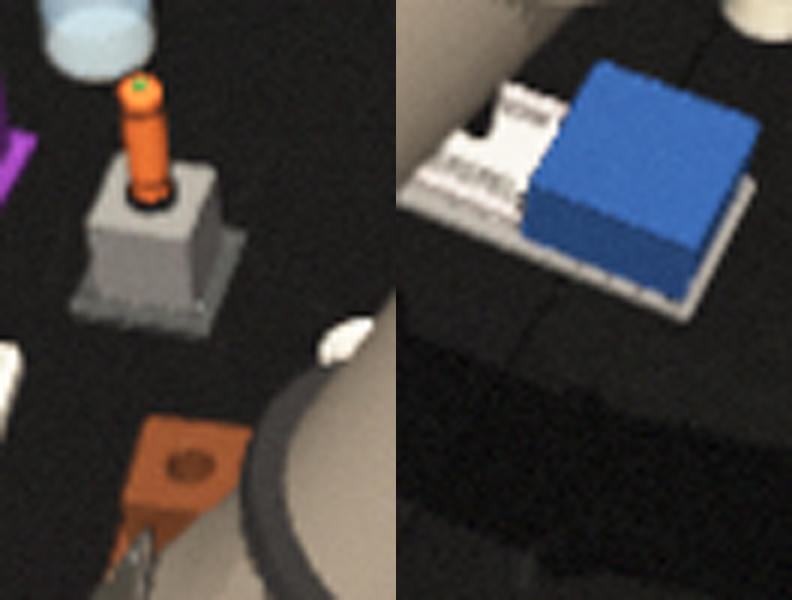

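In the side crop, the lamp is at (155,199), the knob top at (430,123) and the knob base at (430,180). The cover-top corners in the scene crop are (608,60), (762,128), (690,247) and (530,180). In the side view, two cover-top corners are (402,97) and (583,82).

```bash
python3 - <<'E'
from h import *
S=lambda x,y:(190+x/5-.4,145+y/5-.4)
C1=lambda x,y:(180+x/6-.4,140+y/6-.4); C2=lambda x,y:(300+(x-396)/6-.4,190+y/6-.4)
print('lamp',tri(('scene0',C1(140,84)),('side0',S(155,199))))
cs=[atz('scene0',C2(*p),.058) for p in [(530,180),(608,60),(762,128),(690,247)]]
print('cover',np.round(cs,4)); c=np.array(cs)
print('sides',[np.linalg.norm(c[i]-c[(i+1)%4]) for i in range(4)])
print('corner tri',tri(('scene0',C2(608,60)),('side0',S(402,97))),tri(('scene0',C2(762,128)),('side0',S(463,62))),tri(('scene0',C2(690,247)),('side0',S(583,82))))
d=((c[0]+c[1])-(c[2]+c[3]))[:2]; print('dir',d/np.linalg.norm(d),np.degrees(np.arctan2(d[1],d[0])))
d/=np.linalg.norm(d); m=c.mean(0)[:2]; o=m+.085*d; print('fixture o',o,'red0',o-.08*d,'stop red',o+.02*d,'knob stop',o+.09*d)
k=atz('side0',S(430,123),.062); print('knob top',k,'along',(k[:2]-o)@d,'perp',(k[:2]-o)@[-d[1],d[0]])
print('base',atz('side0',S(430,180),.022))
for n,p,z in [('bottle cap',(263,195),.082),('crucible rim',(356,305),.037)]: print(n,atz('side0',S(*p),z))
print('stand base',atz('scene0',C1(155,260),0.03))
s=robot.get_state();print(R.from_rotvec(s['tool_rot']).as_matrix())
E
```

```text
lamp (array([0.46097521, 0.3161977 , 0.14848851]), [np.float64(0.00031929555207303506), np.float64(0.00031929555207326583)])
cover [[ 0.4824 -0.0952  0.058 ]
 [ 0.5766 -0.0957  0.058 ]
 [ 0.5742 -0.1823  0.058 ]
 [ 0.484  -0.1809  0.058 ]]
sides [np.float64(0.09424463984683928), np.float64(0.08668139793496496), np.float64(0.09016285172325648), np.float64(0.08571588475811896)]
corner tri (array([ 0.57709851, -0.09549255,  0.05608159]), [np.float64(0.0009110617945603446), np.float64(0.0009110617945603776)]) (array([ 0.57773583, -0.18161155,  0.05546676]), [np.float64(0.0009995160476896007), np.float64(0.0009995160476896827)]) (array([ 0.4835843 , -0.18100557,  0.05913238]), [np.float64(0.00037536578773050453), np.float64(0.00037536578773055706)])
dir [0.00443036 0.99999019] 89.74615828807394
fixture o [ 0.52965999 -0.05352729] red0 [ 0.52930556 -0.13352651] stop red [ 0.5297486  -0.03352749] knob stop [0.53005872 0.03647183]
knob top [ 0.525655   -0.04694065  0.062     ] along 0.006568835575975531 perp 0.004034132341134173
base [ 0.5258101  -0.04884602  0.022     ]
bottle cap [0.51593064 0.1519966  0.082     ]
crucible rim [0.4464595  0.16367312 0.037     ]
stand base [0.44967751 0.30964428 0.03      ]
[[ 9.26129979e-01  3.77204064e-01 -5.96300223e-04]
 [ 3.77204530e-01 -9.26129070e-01  1.29893480e-03]
 [-6.22874874e-05 -1.42790960e-03 -9.99998979e-01]]
```

>>> step_arm:
  commands:
    - [[0, 0, 4.5], [1.6, 3.4, 0], -1]
    - [[0, 0, 9], [3.2, 6.8, 0], -1]
    - [[0, 0, 13.5], [4.8, 10.2, 0], -1]
    - [[0, 0, 18], [6.4, 13.6, 0], -1]
    - [[0, 0, 22.5], [8, 17, 0], -1]

```text
time: 0.57
ee_pos: [0.335, -0.4533, 0.2311]
tool_rot: [-2.903, -1.199, 0.0]
wrist_force: [0.6, -0.3, -1.1]
opening: 0.0853
finger_force: 0.0
```

>>> step_arm:
  commands:
    - [[0, 0, 4.5], [1.6, 3.4, 0], -1]
    - [[0, 0, 9], [3.2, 6.8, 0], -1]
    - [[0, 0, 13.5], [4.8, 10.2, 0], -1]
    - [[0, 0, 18], [6.4, 13.6, 0], -1]
    - [[0, 0, 22.5], [8, 17, 0], -1]

```text
time: 0.98
ee_pos: [0.4149, -0.2834, 0.2313]
tool_rot: [2.614, 1.742, -0.0]
wrist_force: [1.0, -0.6, -0.2]
opening: 0.0853
finger_force: 0.0
```

>>> step_arm:
  commands:
    - [[0, 0, 4.5], [1.6, 3.4, 0], -1]
    - [[0, 0, 9], [3.2, 6.8, 0], -1]
    - [[0, 0, 13.5], [4.8, 10.2, 0], -1]
    - [[0, 0, 18], [6.4, 13.6, 0], -1]
    - [[0, 0, 22.8], [8, 17, 0], -1]

```text
time: 1.4
ee_pos: [0.4949, -0.1135, 0.2313]
tool_rot: [2.218, 2.225, -0.0]
wrist_force: [0.3, -0.5, 0.8]
opening: 0.0853
finger_force: 0.0
```

```bash
python3 - <<'E'
from h import *
cap('wrist','w1');cap('scene','s1')
a=cv2.imread('pics/w1.png');b=cv2.imread('pics/s1.png')
f=lambda im,x,y,w,h,k:cv2.resize(im[y:y+h,x:x+w],None,fx=k,fy=k,interpolation=cv2.INTER_CUBIC)
cv2.imwrite('pics/w1v.png',cv2.resize(a,(800,600),interpolation=cv2.INTER_CUBIC))
print('beaker',atz('side0',(137,248),0))
s=robot.get_state();print(s['time'],s['ee_pos'],R.from_rotvec(s['tool_rot']).as_matrix().round(3),s['q'])
E
```

```text
beaker [0.60720253 0.45973788 0.        ]
1.5 [ 0.49701526 -0.10813411  0.23176531] [[-0.012  1.     0.002]
 [ 1.     0.012  0.003]
 [ 0.003  0.002 -1.   ]] [ 0.50056728  0.23840352 -0.47073827  1.92215976  0.12329452  1.00746082
 -0.01284854]
```

View pics/w1v.png

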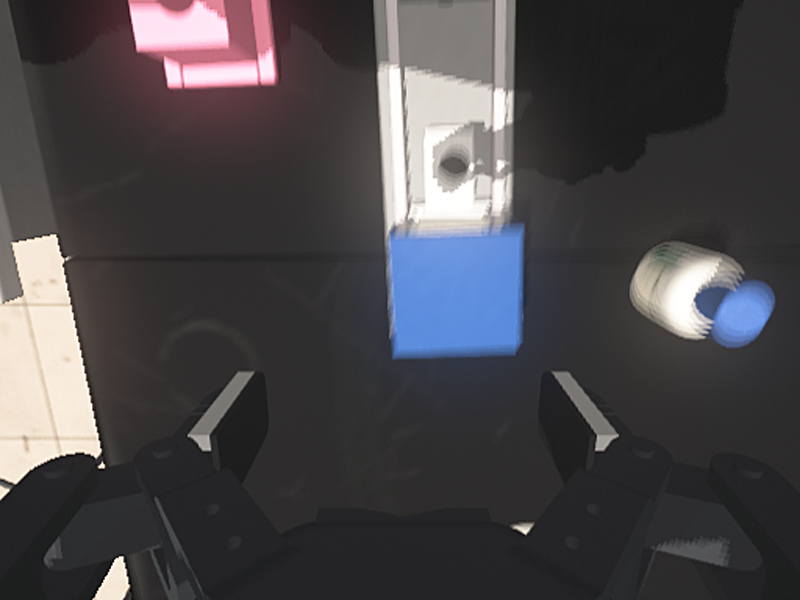

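The wrist view shows the knob at (455,162) in the enlarged picture, which is px (291,103). The blue cover spans (390–524, 228–356), and the bottle with the blue cap is no part of the job.

```bash
python3 - <<'E'
from h import *
W=lambda x,y:(x/1.5625,y/1.5625)
print('knob',atz('w1',W(455,164),.062), tri(('w1',W(455,164)),('side0',(275.7,169.3))))
for p in [(390,234),(524,228),(521,352),(393,357)]: print('cover',atz('w1',W(*p),.058))
print('pink',atz('w1',W(180,5),.066))
E
```

```text
knob [ 0.52786646 -0.04309415  0.062     ] (array([ 0.52596096, -0.04406381,  0.06274572]), [np.float64(0.0020547782119037608), np.float64(0.0020547782119036398)])
cover [ 0.48500777 -0.08972922  0.058     ]
cover [ 0.57733769 -0.08527006  0.058     ]
cover [ 0.58219436 -0.17736787  0.058     ]
cover [ 0.48687822 -0.18171809  0.058     ]
pink [0.36149192 0.04670439 0.066     ]
```

>>> step_arm:
  commands:
    - [[0, 0, 0], [1.2, 2.4, -2], -0.2]
    - [[0, 0, 0], [2.2, 4.8, -5], -0.2]
    - [[0, 0, 0], [3.3, 6.8, -8], -0.2]
    - [[0, 0, 0], [3.3, 6.8, -10], -0.2]
    - [[0, 0, 0], [3.3, 6.8, -11], -0.2]

```text
time: 1.92
ee_pos: [0.5261, -0.046, 0.1184]
tool_rot: [-2.217, -2.22, 0.004]
wrist_force: [-0.7, 0.3, 0.9]
opening: 0.0512
finger_force: 0.0
```

>>> step_arm:
  commands:
    - [[0, 0, 0], [0, 0, 0], -0.2]
    - [[0, 0, 0], [0, 0, 0], -0.2]

```text
time: 2.08
ee_pos: [0.5274, -0.0483, 0.1215]
tool_rot: [-2.224, -2.219, 0.001]
wrist_force: [-0.7, -0.4, -0.3]
opening: 0.051
finger_force: 0.0
```

```bash
python3 - <<'E'
from h import *
cap('wrist','w2')
a=cv2.imread('pics/w2.png')
cv2.imwrite('pics/w2v.png',cv2.resize(a,(800,600),interpolation=cv2.INTER_CUBIC))
E
```

```text
(no output)
```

View pics/w2v.png

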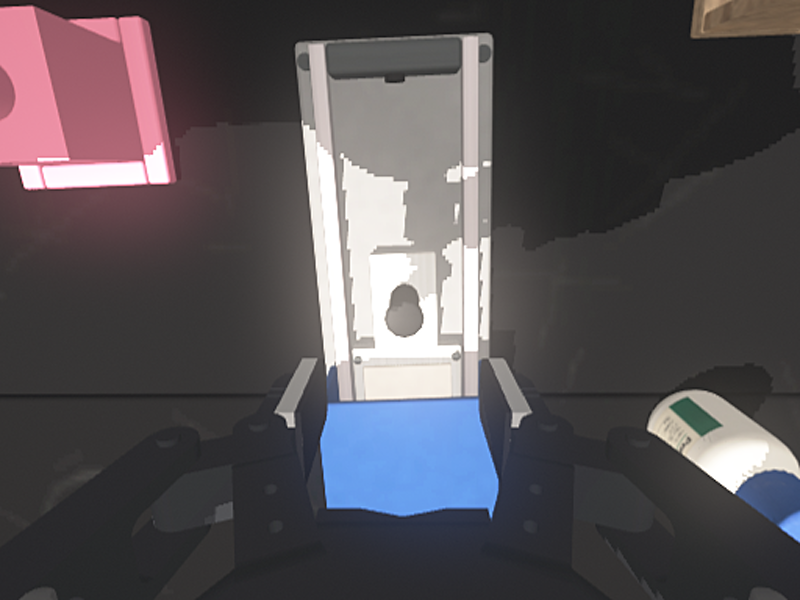

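The knob top is at (404,318) in the picture, on the fingers' centre line (x≈403). The end stop's top spans (328–461, 40–78) and the base-plate end corners are (296,42) and (493,35).

```bash
python3 - <<'E'
from h import *
W=lambda x,y:(x/1.5625,y/1.5625)
k=atz('w2',W(404,318),.062);print('knob',k, tri(('w2',W(404,318)),('side0',(275.7,169.3))))
print('base',atz('w2',W(405,290),.045))
a,b=atz('w2',W(296,42),.010),atz('w2',W(493,35),.010); print('end',a,b,np.linalg.norm(a-b))
print('cover edge',atz('w2',W(328,402),.058),atz('w2',W(480,398),.058))
print('stop',atz('w2',W(329,72),.026),atz('w2',W(461,70),.026))
print(robot.get_state()['ee_pos'])
E
```

```text
knob [ 0.52681834 -0.04712394  0.062     ] (array([ 0.52637359, -0.04774855,  0.06116158]), [np.float64(0.0005507349398566191), np.float64(0.0005507349398565978)])
base [ 0.52736769 -0.03823197  0.045     ]
end [0.47324809 0.08037845 0.01      ] [0.57123257 0.0833129  0.01      ] 0.0980284061623174
cover edge [ 0.48860028 -0.09295729  0.058     ] [ 0.56487526 -0.09083318  0.058     ]
stop [0.49140403 0.0638934  0.026     ] [0.55402843 0.06464361 0.026     ]
[ 0.52808103 -0.04833258  0.12227728]
```

>>> step_arm:
  commands:
    - [[0, 0, 0], [-0.1, 0.1, -3], -0.2]
    - [[0, 0, 0], [-0.1, 0.1, -6], -0.2]
    - [[0, 0, 0], [-0.1, 0.1, -8.6], -0.2]
    - [[0, 0, 0], [-0.1, 0.1, -8.6], 1]
    - [[0, 0, 0], [-0.1, 0.1, -8.6], 1]

```text
time: 2.55
ee_pos: [0.5267, -0.0469, 0.036]
tool_rot: [-2.223, -2.219, 0.001]
wrist_force: [0.4, -0.2, 0.2]
opening: 0.0279
finger_force: 0.0
```

>>> step_arm:
  commands:
    - [[0, 0, 0], [0, 0, 0], 1]
    - [[0, 0, 0], [0, 0, 0], 1]
    - [[0, 0, 0], [0, 0, 0], 1]
    - [[0, 0, 0], [0, 0, 0], 1]

```text
time: 2.88
ee_pos: [0.5278, -0.0466, 0.0372]
tool_rot: [2.221, 2.218, 0.002]
wrist_force: [-2.1, -1.9, 8.3]
opening: 0.0158
finger_force: 58.6
```

>>> step_arm:
  commands:
    - [[0, 0, 0], [0, 1.2, 0.1], 1]
    - [[0, 0, 0], [0, 2.8, 0.1], 1]
    - [[0, 0, 0], [0, 4.5, 0.1], 1]
    - [[0, 0, 0], [0, 6.2, 0.1], 1]
    - [[0, 0, 0], [0, 7.5, 0.1], 1]

```text
time: 3.3
ee_pos: [0.5248, 0.0284, 0.0372]
tool_rot: [-2.223, -2.22, 0.006]
wrist_force: [-8.4, -3.3, 10.5]
opening: 0.0157
finger_force: 59.7
```

>>> step_arm:
  commands:
    - [[0, 0, 0], [0, 0.4, 0], 1]
    - [[0, 0, 0], [0, 0.8, 0], 1]
    - [[0, 0, 0], [0, 1.1, 0], 1]
    - [[0, 0, 0], [0, 1.1, 0], 1]
    - [[0, 0, 0], [0, 1.1, 0], 1]

```text
time: 3.72
ee_pos: [0.5244, 0.0393, 0.0372]
tool_rot: [-2.221, -2.22, 0.006]
wrist_force: [-9.2, -1.0, 10.6]
opening: 0.0155
finger_force: 59.7
```

>>> step_arm:
  commands:
    - [[0, 0, 0], [0.1, 0.2, 0], 1]
    - [[0, 0, 0], [0.1, 0.4, 0], 1]
    - [[0, 0, 0], [0.1, 0.4, 0], 1]
    - [[0, 0, 0], [0.1, 0.4, 0], 1]

```text
time: 4.05
ee_pos: [0.5244, 0.0394, 0.0371]
tool_rot: [2.225, 2.217, -0.015]
wrist_force: [-11.3, -10.7, 15.6]
opening: 0.0159
finger_force: 60.1
```

>>> step_arm:
  commands:
    - [[0, 0, 0], [0, -0.2, 0], -0.2]
    - [[0, 0, 0], [0, -0.2, 0], -0.2]
    - [[0, 0, 0], [0, -0.2, 0], -0.2]
    - [[0, 0, 0], [0, -0.2, 0], -0.2]
    - [[0, 0, 0], [0, -0.2, 3], -0.2]

```text
time: 4.47
ee_pos: [0.5247, 0.0418, 0.0628]
tool_rot: [-2.218, -2.218, 0.009]
wrist_force: [-0.8, -1.2, -0.3]
opening: 0.0509
finger_force: 0.0
```

>>> step_arm:
  commands:
    - [[0, 0, 0], [0, 0, 3.5], -0.2]
    - [[0, 0, 0], [0, 0, 7], -0.2]
    - [[0, 0, 0], [0, 0, 10.5], -0.2]
    - [[0, 0, 0], [0, 0, 14], -0.2]
    - [[0, 0, 0], [0, 0, 14], -0.2]

```text
time: 4.88
ee_pos: [0.5319, 0.0435, 0.2135]
tool_rot: [2.216, 2.216, 0.015]
wrist_force: [0.9, 0.8, 0.2]
opening: 0.0512
finger_force: 0.0
```

>>> step_arm:
  commands:
    - [[0, 0, 0], [0, -1.5, 0], -0.2]
    - [[0, 0, 0], [0, -3, 0], -0.2]
    - [[0, 0, 0], [0, -4, 0], -0.2]
    - [[0, 0, 0], [0, -4, 0], -0.2]
    - [[0, 0, 0], [0, -4, 0], -0.2]

```text
time: 5.3
ee_pos: [0.5277, 0.0019, 0.2061]
tool_rot: [-2.223, -2.219, -0.0]
wrist_force: [-0.9, 0.7, 0.2]
opening: 0.0513
finger_force: 0.0
```

```bash
python3 - <<'E'
from h import *
cap('wrist','w3')
a=cv2.imread('pics/w3.png')
cv2.imwrite('pics/w3v.png',cv2.resize(a[0:288,64:448],(800,600),interpolation=cv2.INTER_CUBIC))
s=robot.get_state();print(s['time'],s['ee_pos'],s['wrist_force'],s['opening'])
E
```

```text
5.35 [0.52766497 0.00262585 0.2061677 ] [0.14692068 0.72939287 0.59232619] 0.051225927484065924
```

View pics/w3v.png

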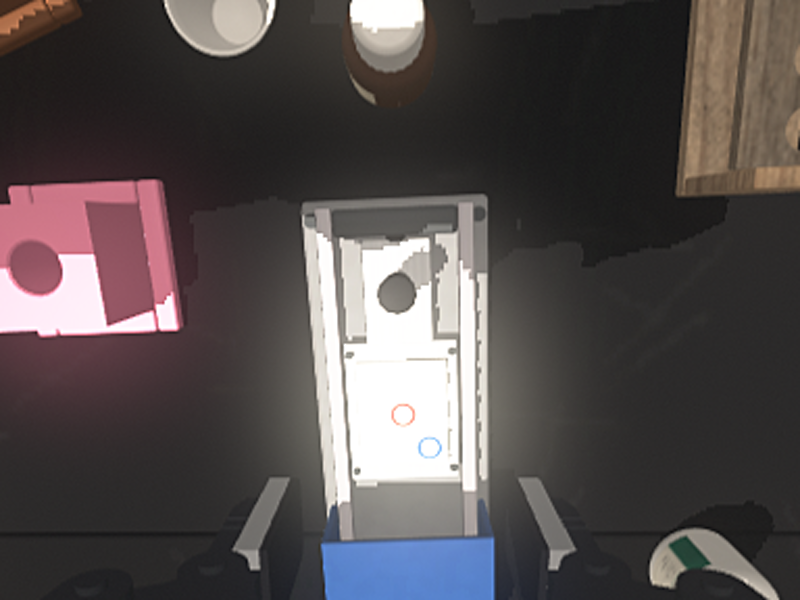

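The carriage is out. In the enlarged crop the red ring is at (403,415), the blue ring at (430,447) and the knob top at (397,293).

```bash
python3 - <<'E'
from h import *
W=lambda x,y:(64+(x+.5)/2.08333-.5,(y+.5)/2.08333-.5)
r=atz('w3',W(403,415),.026);k=atz('w3',W(397,293),.062);b=atz('w3',W(430,447),.026)
print('red',r,'knob',k,'blue',b); print(k-r,r-b)
e=[atz('w3',W(304,205),.01),atz('w3',W(486,196),.01)];print(e)
# lamp, second check with scene s1
s=cv2.imread('pics/s1.png'); 
m=cv2.inRange(cv2.cvtColor(s,cv2.COLOR_BGR2HSV),(45,80,60),(85,255,255))[140:180,190:220];ys,xs=np.nonzero(m);print(len(xs),xs.mean()+190 if len(xs) else 0,ys.mean()+140 if len(xs) else 0)
print('lamp z149',atz('side0',(220.6,184.4),.149),atz('scene0',(202.9,153.6),.149))
print(atz('side0',(221.7,216.5),.072),atz('scene0',(204.6,172),.072),'collar')
E
```

```text
red [ 0.52597643 -0.03219045  0.026     ] knob [0.52332034 0.03914745 0.062     ] blue [ 0.54117691 -0.05115603  0.026     ]
[-0.0026561  0.0713379  0.036    ] [-0.01520047  0.01896559  0.        ]
[array([0.47364785, 0.0795829 , 0.01      ]), array([0.56994927, 0.08401767, 0.01      ])]
0 0 0
lamp z149 [0.45962552 0.31754581 0.149     ] [0.46089589 0.31614491 0.149     ]
[0.4515136  0.32790453 0.072     ] [0.45719719 0.31430767 0.072     ] collar
```

>>> step_arm:
  commands:
    - [[0, 0, 0], [-0.8, 3.8, 0.5], -0.4]
    - [[0, 0, 0], [-1.6, 7.6, 0.5], -0.4]
    - [[0, 0, 0], [-2.4, 11.4, 0.5], -0.4]
    - [[0, 0, 0], [-3.2, 15.2, 0.5], -0.4]
    - [[0, 0, 0], [-4, 19, 0.5], -0.4]

```text
time: 5.77
ee_pos: [0.4866, 0.1949, 0.2114]
tool_rot: [-2.22, -2.222, -0.001]
wrist_force: [-0.2, 0.1, -0.1]
opening: 0.06
finger_force: 0.0
```

>>> step_arm:
  commands:
    - [[0, 0, 0], [-1.4, 2, 0], -0.4]
    - [[0, 0, 0], [-2.6, 3.4, 0], -0.4]
    - [[0, 0, 0], [-2.6, 3.4, 0], -0.4]
    - [[0, 0, 0], [-2.6, 3.4, 0], -0.4]
    - [[0, 0, 0], [-2.6, 3.4, 0], -0.4]

```text
time: 6.18
ee_pos: [0.4618, 0.2258, 0.2112]
tool_rot: [2.222, 2.221, -0.0]
wrist_force: [-0.6, -0.4, 0.2]
opening: 0.0599
finger_force: 0.0
```

```bash
python3 - <<'E'
from h import *
cap('wrist','w4')
a=cv2.imread('pics/w4.png')
cv2.imwrite('pics/w4v.png',cv2.resize(a,(800,600),interpolation=cv2.INTER_CUBIC))
s=robot.get_state();print(s['time'],s['ee_pos'],s['wrist_force'],s['opening'],s['q'])
E
```

```text
6.2333 [0.46210825 0.22526563 0.21117781] [ 0.15036888 -0.25492822  0.37887946] 0.05955191744523781 [-0.07038617  0.29194804 -0.59683513  1.92555131  0.19611177  0.98152508
 -0.75894034]
```

View pics/w4v.png

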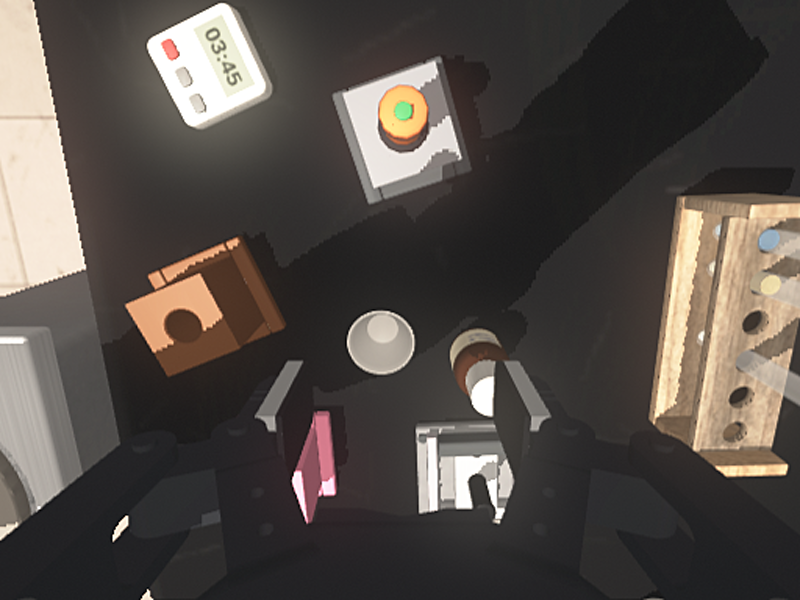

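The lamp is at (403,110) in the enlarged picture, on the centre line, with the probe still upright in the grey stand.

```bash
python3 - <<'E'
from h import *
l=((403.5)/1.5625-.5,110.5/1.5625-.5)
print(atz('w4',l,.149),tri(('w4',l),('side0',(220.6,184.4)),('scene0',(202.9,153.6))))
print(robot.get_state()['ee_pos'])
E
```

```text
[0.46067119 0.31774735 0.149     ] (array([0.46073227, 0.31694658, 0.14863906]), [np.float64(0.0008367853844192642), np.float64(0.0004973809014456596), np.float64(0.0007244860131775532)])
[0.46210825 0.22526563 0.21117781]
```

>>> step_arm:
  commands:
    - [[0, 0, 0], [0, 3.5, 0], -0.4]
    - [[0, 0, 0], [-0.1, 7, 0], -0.4]
    - [[0, 0, 0], [-0.1, 9.2, 0], -0.4]
    - [[0, 0, 0], [-0.1, 9.2, 0], -0.4]
    - [[0, 0, 0], [-0.1, 9.2, -2], -0.4]

```text
time: 6.65
ee_pos: [0.4628, 0.3203, 0.1941]
tool_rot: [2.221, 2.221, 0.01]
wrist_force: [0.9, -0.2, -0.6]
opening: 0.0597
finger_force: 0.0
```

>>> step_arm:
  commands:
    - [[0, 0, 0], [0, 0, -3.3], -0.4]
    - [[0, 0, 0], [0, 0, -6.6], -0.4]
    - [[0, 0, 0], [0, 0, -9], -0.4]
    - [[0, 0, 0], [0, 0, -10], -0.4]
    - [[0, 0, 0], [0, 0, -10], -0.4]

```text
time: 7.07
ee_pos: [0.4601, 0.3155, 0.0889]
tool_rot: [-2.224, -2.218, 0.008]
wrist_force: [0.1, -0.7, 0.2]
opening: 0.0597
finger_force: 0.0
```

>>> step_arm:
  commands:
    - [[0, 0, 0], [0, 0, 0], 0]
    - [[0, 0, 0], [0, 0, 0], 0.3]
    - [[0, 0, 0], [0, 0, 0], 1]
    - [[0, 0, 0], [0, 0, 0], 1]
    - [[0, 0, 0], [0, 0, 0], 1]

```text
time: 7.48
ee_pos: [0.4618, 0.3186, 0.0932]
tool_rot: [2.222, 2.22, 0.005]
wrist_force: [0.3, -1.5, 7.4]
opening: 0.0209
finger_force: 58.4
```

>>> step_arm:
  commands:
    - [[0, 0, 0], [0, 0, 0], 1]
    - [[0, 0, 0], [0, 0, 0], 1]
    - [[0, 0, 0], [0, 0, 0], 1]
    - [[0, 0, 0], [0, 0, 0], 1]

```text
time: 7.82
ee_pos: [0.4618, 0.3186, 0.0932]
tool_rot: [2.222, 2.22, 0.005]
wrist_force: [-0.6, -1.4, 6.9]
opening: 0.0204
finger_force: 58.4
```

>>> step_arm:
  commands:
    - [[0, 0, 0], [0, 0, 1.5], 1]
    - [[0, 0, 0], [0, 0, 4], 1]
    - [[0, 0, 0], [0, 0, 7], 1]
    - [[0, 0, 0], [0, 0, 10], 1]
    - [[0, 0, 0], [0, 0, 12], 1]

```text
time: 8.23
ee_pos: [0.4611, 0.3186, 0.2147]
tool_rot: [2.221, 2.221, 0.005]
wrist_force: [0.2, 0.9, -0.8]
opening: 0.021
finger_force: 59.3
```

>>> step_arm:
  commands:
    - [[0, 0, 0], [0, 0, 0], 1]
    - [[0, 0, 0], [0.5, -2, 0], 1]
    - [[0, 0, 0], [1.1, -5, 0], 1]
    - [[0, 0, 0], [1.7, -8, 0], 1]
    - [[0, 0, 0], [2.2, -11, 0], 1]

```text
time: 8.65
ee_pos: [0.4823, 0.2065, 0.2108]
tool_rot: [2.221, 2.222, -0.001]
wrist_force: [1.0, -1.7, -1.1]
opening: 0.0207
finger_force: 59.4
```

>>> step_arm:
  commands:
    - [[0, 0, 0], [0.5, -3, 0], 1]
    - [[0, 0, 0], [1.1, -6, 0], 1]
    - [[0, 0, 0], [1.7, -9, 0], 1]
    - [[0, 0, 0], [2.3, -12, 0], 1]
    - [[0, 0, 0], [2.9, -14, 0], 1]

```text
time: 9.07
ee_pos: [0.5112, 0.0641, 0.2107]
tool_rot: [2.225, 2.217, -0.003]
wrist_force: [-0.5, -0.4, -1.4]
opening: 0.0206
finger_force: 59.4
```

>>> step_arm:
  commands:
    - [[0, 0, 0], [0.5, -3, 0], 1]
    - [[0, 0, 0], [1.1, -6, 0], 1]
    - [[0, 0, 0], [1.4, -8.5, 0], 1]
    - [[0, 0, 0], [1.4, -9.5, 0], 1]
    - [[0, 0, 0], [1.4, -9.5, 0], 1]

```text
time: 9.48
ee_pos: [0.5251, -0.0304, 0.2106]
tool_rot: [-2.228, -2.215, 0.003]
wrist_force: [0.1, -0.0, -0.8]
opening: 0.0207
finger_force: 59.4
```

```bash
python3 - <<'E'
from h import *
cap('wrist','w5');cap('side','d5');cap('scene','s5')
s=robot.get_state();print(s['time'],s['ee_pos'],s['tool_rot'],s['wrist_force'],s['opening'])
w=cv2.imread('pics/w5.png');d=cv2.imread('pics/d5.png');sc=cv2.imread('pics/s5.png')
f=lambda im,x,y,w,h,k:cv2.resize(im[y:y+h,x:x+w],None,fx=k,fy=k,interpolation=cv2.INTER_CUBIC)
o=np.zeros((600,800,3),np.uint8)
o[:,:400]=f(d,235,100,100,150,4); o[:300,400:]=f(sc,280,170,100,75,4); o[300:,400:]=cv2.resize(w,(400,300))
cv2.imwrite('pics/c5.png',o)
E
```

```text
9.6333 [ 0.52528401 -0.02534046  0.21116555] [-2.21948069e+00 -2.22222143e+00 -7.16532813e-04] [ 0.50363791  0.50772276 -1.51417633] 0.020690667548717453
```

View pics/c5.png

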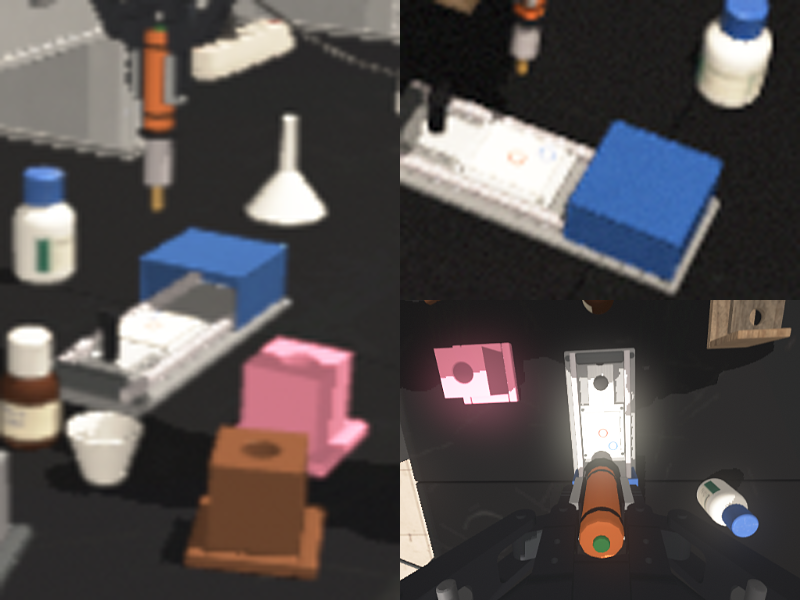

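Here the tip end is at (157,209) in the side crop and (521,73) in the scene crop. The red ring is at (152,326) in the side crop and (515,157) in the scene crop.

```bash
python3 - <<'E'
from h import *
D=lambda x,y:(235+(x+.5)/4-.5,100+(y+.5)/4-.5)
S=lambda x,y:(280+(x-400+.5)/4-.5,170+(y+.5)/4-.5)
print('tip',tri(('d5',D(157,209)),('s5',S(521,73))))
print('ring',tri(('d5',D(152,326)),('s5',S(515,157))),atz('s5',S(515,157),.026))
# collar centre
print('collar',tri(('d5',D(156,132)),('s5',S(527,20))))
s=robot.get_state();print(s['ee_pos'])
E
```

```text
tip (array([ 0.52227943, -0.02878906,  0.12505427]), [np.float64(0.00042417580038194307), np.float64(0.0004241758003818587)])
ring (array([ 0.52636014, -0.03127915,  0.02572467]), [np.float64(0.00023705881475062196), np.float64(0.00023705881475064852)]) [ 0.52583173 -0.03144454  0.026     ]
collar (array([ 0.52230904, -0.02829087,  0.18440106]), [np.float64(0.0028796674956001345), np.float64(0.0028796674956001345)])
[ 0.52528401 -0.02534046  0.21116555]
```

>>> step_arm:
  commands:
    - [[0, 0, 0], [0.3, -0.3, -1.5], 1]
    - [[0, 0, 0], [0.3, -0.3, -4], 1]
    - [[0, 0, 0], [0.3, -0.3, -6.5], 1]
    - [[0, 0, 0], [0.3, -0.3, -8], 1]
    - [[0, 0, 0], [0.3, -0.3, -8.5], 1]

```text
time: 10.05
ee_pos: [0.5268, -0.028, 0.1239]
tool_rot: [-2.216, -2.222, 0.003]
wrist_force: [0.0, -0.2, -1.3]
opening: 0.0207
finger_force: 59.4
```

>>> step_arm:
  commands:
    - [[0, 0, 0], [0, 0, 0], 1]
    - [[0, 0, 0], [0, 0, 0], 1]
    - [[0, 0, 0], [0, 0, 0], 1]
    - [[0, 0, 0], [0, 0, 0], 1]

```text
time: 10.38
ee_pos: [0.5296, -0.0298, 0.1276]
tool_rot: [2.221, 2.22, 0.003]
wrist_force: [0.7, 0.1, -0.9]
opening: 0.0208
finger_force: 59.4
```

```bash
python3 - <<'E'
from h import *
cap('side','d6');cap('scene','s6')
s=robot.get_state();print(s['time'],s['ee_pos'],s['tool_rot'],s['wrist_force'],s['opening'])
d=cv2.imread('pics/d6.png');sc=cv2.imread('pics/s6.png')
f=lambda im,x,y,w,h,k:cv2.resize(im[y:y+h,x:x+w],None,fx=k,fy=k,interpolation=cv2.INTER_CUBIC)
cv2.imwrite('pics/c6.png',np.hstack([f(d,250,140,50,75,8),f(sc,285,170,50,75,8)]))
E
```

```text
10.4833 [ 0.52922276 -0.03011792  0.12724162] [2.22133766e+00 2.21967099e+00 1.67982628e-03] [-0.33937492 -0.71216382 -1.73367034] 0.02091548571815349
```

View pics/c6.png

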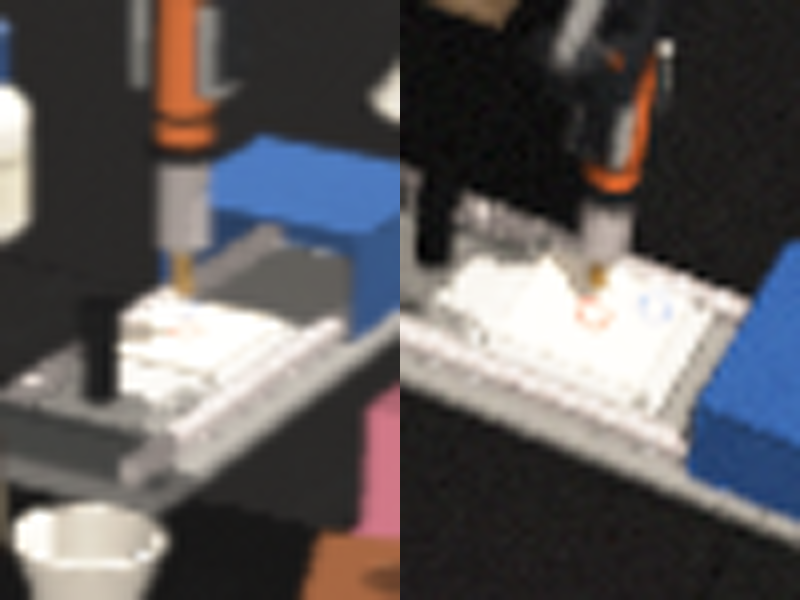

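The tip end is at (184,293) in the side crop and (599,285) in the scene crop. The red ring is at (183,328) in the side crop and (593,312) in the scene crop.

```bash
python3 - <<'E'
from h import *
D=lambda x,y:(250+(x+.5)/8-.5,140+(y+.5)/8-.5)
S=lambda x,y:(285+(x-400+.5)/8-.5,170+(y+.5)/8-.5)
t=tri(('d6',D(184,293)),('s6',S(599,285)));r=tri(('d6',D(183,328)),('s6',S(593,312)))
print(t,r,r[0]-t[0]); print(atz('s6',S(593,312),.026),atz('s6',S(599,285),.040),robot.get_state()['ee_pos'])
E
```

```text
(array([ 0.52793588, -0.03254281,  0.04218766]), [np.float64(4.51534501631445e-05), np.float64(4.5153450163031186e-05)]) (array([ 0.52725069, -0.03188036,  0.02707824]), [np.float64(0.0004891242616028534), np.float64(0.000489124261603022)]) [-0.00068519  0.00066245 -0.01510943]
[ 0.52750866 -0.0317155   0.026     ] [ 0.52981467 -0.03184578  0.04      ] [ 0.52922276 -0.03011792  0.12724162]
```

>>> step_arm:
  commands:
    - [[0, 0, 0], [-0.1, 0, -0.3], 1]
    - [[0, 0, 0], [-0.1, 0, -0.6], 1]
    - [[0, 0, 0], [-0.1, 0, -0.9], 1]
    - [[0, 0, 0], [-0.1, 0, -1.2], 1]
    - [[0, 0, 0], [-0.1, 0, -1.2], 1]

```text
time: 10.9
ee_pos: [0.5271, -0.0302, 0.1135]
tool_rot: [-2.222, -2.22, 0.001]
wrist_force: [-0.9, -0.2, -2.1]
opening: 0.0204
finger_force: 59.4
```

>>> step_arm:
  commands:
    - [[0, 0, 0], [0, 0, -0.2], 1]
    - [[0, 0, 0], [0, 0, -0.4], 1]
    - [[0, 0, 0], [0, 0, -0.4], 1]
    - [[0, 0, 0], [0, 0, -0.4], 1]
    - [[0, 0, 0], [0, 0, -0.4], 1]

```text
time: 11.32
ee_pos: [0.5277, -0.0301, 0.1104]
tool_rot: [2.222, 2.221, 0.0]
wrist_force: [-0.7, -0.6, 0.9]
opening: 0.0206
finger_force: 59.5
```

>>> step_arm:
  commands:
    - [[0, 0, 0], [0, 0, -0.2], 1]
    - [[0, 0, 0], [0, 0, -0.4], 1]
    - [[0, 0, 0], [0, 0, -0.4], 1]
    - [[0, 0, 0], [0, 0, -0.4], 1]
    - [[0, 0, 0], [0, 0, -0.4], 1]

```text
time: 11.73
ee_pos: [0.5278, -0.0301, 0.1064]
tool_rot: [2.222, 2.22, 0.0]
wrist_force: [0.1, 0.3, 2.2]
opening: 0.0205
finger_force: 59.5
```

>>> step_arm:
  commands:
    - [[0, 0, 0], [0, 0, 0], 1]
    - [[0, 0, 0], [0, 0, 0], 1]
    - [[0, 0, 0], [0, 0, 0], 1]
    - [[0, 0, 0], [0, 0, 0], 1]
    - [[0, 0, 0], [0, 0, 0], 1]

```text
time: 12.15
ee_pos: [0.5278, -0.0301, 0.1064]
tool_rot: [2.222, 2.221, 0.0]
wrist_force: [-0.4, -0.5, 1.6]
opening: 0.0206
finger_force: 59.5
```

```bash
python3 - <<'E'
from h import *
cap('side','d7');cap('scene','s7')
F=[];Z=[]
for i in range(6):
    robot.capture('wrist'); s=robot.get_state();F.append(s['wrist_force']);Z.append(s['ee_pos'])
print(np.mean(F,0),np.mean(Z,0),s['tool_rot'],s['time'])
E
```

```text
[-0.07326084 -0.13283054  2.07416903] [ 0.5277883  -0.03013329  0.10636834] [2.22209369e+00 2.22049447e+00 3.92582619e-04] 12.55
```

```bash
python3 -c "
from bench import robot
print(robot.sign_off())"
```

```text
the job is handed in; nothing more can be done
None
```

I've handed the job in. The carriage is at its end stop, and the probe is held upright with its tip on the red ring at about 3.3 N, roughly 6.5 mm in; the hand-in returned no verdict.

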